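# Slide the calibration tile along the rail into the scanner's corner pocket

### The arm

A 6-joint arm with a two-finger parallel gripper is mounted at the origin on the work surface. World frame = base frame: x ahead of the robot, y to its left, z up, the work surface at z = 0. Lengths are in mm, angles in rad, forces in N, time in s.
With the tool pointing down it reaches from about 275 to 825 mm from the base axis. Payload 4.9 kg.
Tool frame: the origin (TCP) lies at the very end of the fingers, on their centre line; the grasp point (between the pads) lies 19 mm behind it; z points along the fingers, y is the direction in which the jaws open and shut (so a half turn about z gives the same grasp; the last joint's range is limited). The gripper opens to 85 mm and grips with 20 to 120 N. Pads are 22 mm wide; open, the fingers measure 114 mm over their backs; the gripper's body (76 mm by 85 mm) begins 54 mm behind the grasp point. The pads swing forward as they close: fully open they stand 13 mm farther back than shut.
Start: joints at [-0.134, 0.326, -0.193, 1.052, 0, 1.437], TCP at [550.017, 0.009, 231.281] pointing down, gripper open.
Joint ranges: [-2.65, 2.65], [-0.97, 1.79], [-1.3, 1.35], [-1.93, 2.1], [-1.47, 1.37], [-3.14, 3.14]. Speed limits (rad/s): [2.57, 2.57, 3.14, 3.14, 3.14, 3.14].

### API

Orientations are given as [roll, pitch, yaw] about the fixed x, y, z axes, in that order (R = Rz(yaw) Ry(pitch) Rx(roll)).
In Python, from bench import bot, solve_ik, imaging gives the robot as it stands. Calls block until the motion is done:
- bot.move_ptp(position, orientation): joint-space move of the TCP to a pose.
- bot.movel(position, rot=None, max_speed=150, threshold=None): straight line of the TCP; rot=None keeps the orientation; max_speed is the mean speed in mm/s. With threshold (N) it stops when the force on the tool has changed by that much, and returns True; else False.
- bot.move_j(angles): joint-space move.
- bot.grip(opening, effort=None): opening from 0.0 (shut) to 1.0 (fully open); effort is the grip in N (None keeps the last); returns when the fingers have stopped.
- bot.dwell(seconds).
- solve_ik(position, orientation): joint angles nearest the present ones, or None.
- bot.get_state(): the state.
- imaging.capture(name): name is "scene" or "side" or "wrist"; returns the picture (480x640x3 uint8, blue, green, red); there is no depth.
- imaging.camera_model(name): a dict with "K" (3x3 intrinsics, pixels), "position" and "rotation" of the camera in the world. Camera axes: x right, y up, looking along -z (the intrinsics and any distortion apply to the point x, -y, -z); pixel columns grow to the right and rows downward; lengths in mm; the calibration is good to about 2 mm. The wrist camera is an equidistant fisheye: a pixel r from the principal point sees the ray r / f radians off the axis. A picture is of the moment at which its call begins: read the wrist's pose just before it. camera_model takes no time and is no camera call; for the wrist camera it gives the pose at the moment of the call.
A pose or a line that the arm cannot do raises bot.IKError and nothing moves.
- bot.sign_off(): hands the job in, once; it reports no verdict.
The state is a dict: "t": time; "qpos": joint angles; "joint_velocities": joint speeds; "effort": joint torques, N m; "tcp_pos": TCP position; "orientation": TCP orientation; "contact_force": force on the tool from outside, world axes, zero at the start; "wrist_torque": the same for the moment, N m; "opening": opening from 0.0 (shut) to 1.0 (fully open).
Only numpy, scipy, OpenCV 4.12 (cv2) and the standard library are available. Lean on these libraries where they do the work, as an engineer would, in place of code of your own. Each camera call takes 0.05 s, during which the arm holds its last target. There are 200 camera calls.

### The job

With a fingertip, push the orange calibration tile sideways until it lies flat against the long black rail of the loading stage, before it reaches the pocket, then slide it along the rail, keeping it against the rail, into the green-floored corner pocket until it meets the end stop. Only push it: do not lift or tip it. Leave the blue tile and everything else where they are, and take the hand away when done.

Things in the scene. Friction and masses are not known exactly. Their poses are not given: they have to be found in the camera images.
- stage: Fixed aluminium loading stage, a flat plate 190 mm (its x) by 340 mm (its y), 12 mm thick; origin at the centre of its underside, on the table, so its flat top is 12 mm up. Its x points away from the robot, its y to the robot's left; its yaw varies by up to 0.2 rad. The fences on it (rail, end stop, lip) are black, fixed and stand 12 mm above its top.
- rail (a point): Point on the inner face of the rail, half-way along, at the height of the stage's top. The rail is straight and runs the whole length of the stage's far (+x) side, along its y; its inner face is the plane x = +70 mm in the stage's frame. Axes as the stage's.
- end_stop (a point): Point on the inner face of the end stop, at the stage's -y end (robot's right), square to the rail, at the height of the stage's top. The face is the plane y = -140 mm in the stage's frame. Axes as the stage's.
- pocket (a point): Corner pocket, floor marked green: where the underside centre of a seated tile lies, stage x +52, y -113 mm. Walls: rail, end stop, and a lip parallel to the rail, inner face at stage x +31 mm, from y -140 to -100, with a mouth flare out to about x +16, y -87 mm. So it is 39 mm wide, open only to +y along the rail; 14 mm of a seated tile sticks out of the lip.
- orange_tile: The orange calibration tile to be moved: loose flat block with a white window on top, 36 mm (its x) by 54 mm (its y), 14 mm thick, about 70 g, origin at the centre of its underside. It starts lying on the stage, between the rail and the robot, clear of the rail, with its 54 mm length within about 0.4 rad of the rail's direction. It slides easily (under 1.5 N).
- blue_tile: Blue calibration tile of the same size and build, lying on the stage too; must stay where it is. It never lies closer than 60 mm to the rail's inner face, so the orange tile can pass between it and the rail. Which of the two tiles is nearer the pocket differs from start to start. Origin at the centre of its underside.
- vial: Small capped amber vial, 20 mm in diameter, 44 mm tall, standing on the stage near its corner at -x, -y; leave alone. Origin at the centre of its underside.
- well_plate: Clear 96-well plate, 86 x 128 x 14 mm, on a paper sheet at the robot's right; leave alone. Origin at the centre of its underside.
- trough: White open reagent trough, 130 x 90 x 45 mm, at the robot's left; leave alone. Origin at the centre of its underside.
- pen: Black pen, 140 mm long, 10 mm thick, lying at the robot's right; leave alone. Origin at its middle, on the table.
- beaker: Glass beaker, 64 mm in diameter, 80 mm tall, at the robot's left; leave alone. Origin at the centre of its underside.
- bottle: Amber bottle with white cap, 60 mm in diameter, 130 mm tall, at the far right; leave alone. Origin at the centre of its underside.
Things that resemble listed ones, but are neither listed nor needed, are in the scene too. Several things have the shape of the orange_tile; the one meant has the colours described above.

How it is judged (in metres and radians):
On the way, in this order (a step that is already met when the one before it is completed fails the run):
1. the orange tile lies flat against the rail, before the pocket (x of orange_tile in the frame of stage above 0.048 m and y of orange_tile in the frame of stage above -0.075 m and angle between the y axis of orange_tile and the y axis of stage, either way round below 0.1 rad), for 0.1 s.
2. the orange tile has slid along the rail into the pocket up to the end stop (x of orange_tile in the frame of stage above 0.048 m and y of orange_tile in the frame of stage below -0.11 m and angle between the y axis of orange_tile and the y axis of stage, either way round below 0.09 rad), for 0.2 s.
At the end, for the whole second after the job is handed in: The orange tile lies flat in the corner pocket: within 3 mm of the end stop, within 4 mm of the rail, its length along the rail within 0.09 rad, untouched and at rest (all of step 2 and x of orange_tile in the frame of stage below 0.055 m and y of orange_tile in the frame of stage above -0.116 m and z of orange_tile in the frame of stage below 0.015 m and angle between orange_tile's own z axis and vertical below 0.06 rad and linear speed of orange_tile below 0.01 m/s and contact force between the fingers and orange_tile below 0.05 N).
It fails at once if the orange tile is lifted (more than 6 mm off the stage) or tipped (more than 0.25 rad) (z of orange_tile in the frame of stage above 0.018 m or angle between orange_tile's own z axis and vertical above 0.25 rad).
It fails at once if the orange tile comes to the last stretch before the pocket (its centre within 70 mm of the end stop) more than 12 mm off the rail (y of orange_tile in the frame of stage below -0.07 m and x of orange_tile in the frame of stage below 0.04 m).
It fails at once if the blue tile is moved by more than 10 mm (distance of blue_tile from where it was at the start of the episode above 0.01 m).
It fails at once if another thing on the bench is moved by more than 15 mm or the vial or bottle is tipped (distance of any of vial, well_plate, trough, pen, beaker, bottle from where it was at the start of the episode above 0.015 m or angle between any of vial, bottle's own z axis and vertical above 0.4 rad).
It also fails if it takes over 53 s, if anything falls off the work surface, if the arm or the gripper's body presses on something with over 40 N, if the wrist force passes 120 N, or if a joint passes its speed limit or range.

## Working session

There is one attempt and no reset: what is moved stays moved. The work goes in short steps, each a Python script; the robot and the scene stay as the last script left them, time stands still between calls to the robot, and variables do not carry over. Pictures are saved under pics/ and viewed, about 8 in all and at most 12, crops included, and the job is handed in when it is done.

```bash
ls; mkdir -p pics; python3 - <<'E'
from bench import bot, imaging
import cv2
for n in ["scene","side","wrist"]:
    m=imaging.camera_model(n); print(n,m)
    cv2.imwrite(f"pics/{n}0.png",imaging.capture(n))
print(bot.get_state())
E
```

```text
pics
scene {'K': array([[471.84740485,   0.        , 326.45636329],
       [  0.        , 471.84740485, 233.08979137],
       [  0.        ,   0.        ,   1.        ]]), 'position': array([1003.96960108,  358.43806046, 1026.05255199]), 'rotation': array([ 0.55027635, -0.00423818,  2.20882687])}
side {'K': array([[597.68820734,   0.        , 322.49512843],
       [  0.        , 597.68820734, 238.636147  ],
       [  0.        ,   0.        ,   1.        ]]), 'position': array([ 143.56497697, -759.74339269, 1048.51080443]), 'rotation': array([ 0.70453446,  0.00458669, -0.43822047])}
wrist {'K': array([[371.64829954,   0.        , 324.45074062],
       [  0.        , 371.64829954, 236.56520046],
       [  0.        ,   0.        ,   1.        ]]), 'position': array([548.76209944,  82.09215174, 373.83209816]), 'rotation': array([-3.21283930e-01,  9.74799812e-04, -7.72544386e-05])}
{'t': 0.15, 'qpos': array([-1.34202039e-01,  3.26770686e-01, -1.93331567e-01,  1.05202177e+00,
        5.13751238e-05,  1.43661144e+00]), 'joint_velocities': array([ 0.00112132, -0.00202015,  0.00262602,  0.00020641, -0.00044801,
        0.00037554]), 'effort': array([ 1.04211274e-03, -4.43704247e+01,  2.62664723e+01,  1.04285317e-02,
       -1.23322516e-04, -3.51401161e-05]), 'tcp_pos': array([5.49563705e+02, 8.49755210e-02, 2.30691919e+02]), 'orientation': array([-3.14028377e+00, -2.28535742e-04,  1.57077899e+00]), 'contact_force': array([ 0.36341492, -0.15587061,  0.02880024]), 'wrist_torque': array([ 0.00673015, -0.02632627,  0.0356148 ]), 'opening': 0.9977172087760917}
```

View pics/scene0.png

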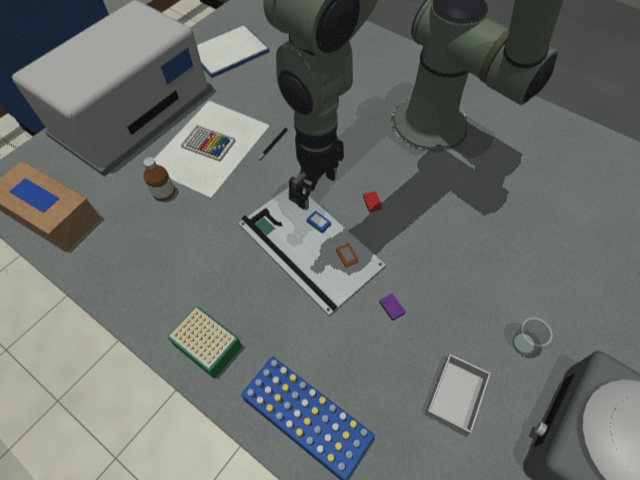

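View pics/side0.png

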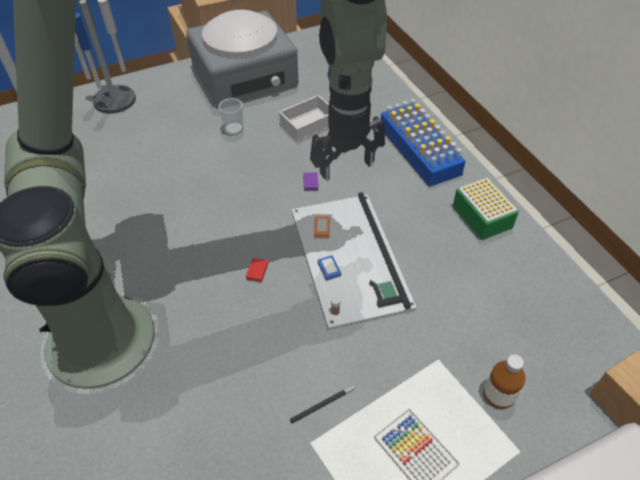

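View pics/wrist0.png

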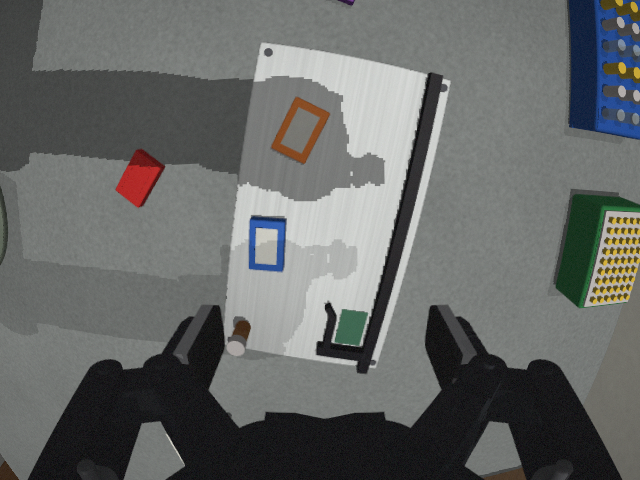

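The wrist view has everything I need. The orange-ringed tile with the window is at (300,130) on the stage. The blue tile is at (267,244), the green pocket at (350,327), the rail from (435,75) to (368,365), and the vial at (238,335). The red block (140,178) and the purple block (345,0) are off the stage and have no window, so they aren't the target. I'll measure by casting rays.

```bash
cat > h.py <<'E'
import numpy as np, cv2
from scipy.spatial.transform import Rotation as R
from bench import bot, solve_ik, imaging
def cast(m, uv, z):
    """wrist fisheye pixels -> world xy on plane z"""
    uv=np.asarray(uv,float).reshape(-1,2); K=m["K"]
    d=np.c_[uv[:,0]-K[0,2], -(uv[:,1]-K[1,2])]; r=np.linalg.norm(d,axis=1)+1e-9; th=r/K[0,0]
    ray=np.c_[d/r[:,None]*np.sin(th)[:,None], -np.cos(th)]
    ray=R.from_euler("xyz",m["rotation"]).apply(ray); p=np.asarray(m["position"])
    return (p+ray*((z-p[2])/ray[:,2])[:,None])[:,:2]
def look(name):
    m=imaging.camera_model("wrist"); im=imaging.capture("wrist"); cv2.imwrite(f"pics/{name}.png",im); return m,im
def tile(m,im,lo,hi):
    """window centre of a tile, long-axis yaw, outline and window sizes (on z=26)"""
    hsv=cv2.cvtColor(im,cv2.COLOR_BGR2HSV); k=cv2.inRange(hsv,lo,hi)
    cs,h=cv2.findContours(k,cv2.RETR_CCOMP,cv2.CHAIN_APPROX_NONE)
    out=max((i for i in range(len(cs)) if h[0][i][3]<0 and h[0][i][2]>=0 and np.hypot(*(cs[i][0,0]-(320,200)))<350),key=lambda i:cv2.contourArea(cs[i]))
    inn=max((i for i in range(len(cs)) if h[0][i][3]==out),key=lambda i:cv2.contourArea(cs[i]))
    res=[]
    for i in (out,inn):
        (c,s,a)=cv2.minAreaRect(cast(m,cs[i].reshape(-1,2),26).astype(np.float32))
        a=np.radians(a if s[1]>s[0] else a+90)   # yaw of the short side = tile x
        a=(a+np.pi/2)%np.pi-np.pi/2
        res.append((np.round(c,1),np.round(s,1),round(float(a),3)))
    return res
ORANGE=((5,120,40),(18,255,255)); BLUE=((105,120,40),(130,255,255))
E
python3 - <<'E'
from h import *
m,im=look("w1")
for c in (ORANGE,BLUE): print(tile(m,im,*c))
g=cv2.cvtColor(im,cv2.COLOR_BGR2GRAY)
# rail inner edge: last bright->dark going right, rows 100..300 ; search from dark rail leftwards
pts=[]
for v in range(100,300,4):
    u0=int(435+(v-75)*(368-435)/290)
    row=g[v,u0-25:u0+4].astype(int); j=np.argmin(np.diff(row)); pts.append((u0-25+j+.5,v))
w=cast(m,pts,12); vx,vy,x0,y0=cv2.fitLine(w.astype(np.float32),cv2.DIST_HUBER,0,.01,.01).ravel()
res=(w-[x0,y0])@[-vy,vx]; print("rail",x0,y0,"yaw",np.arctan2(-vx,vy)if vy>0 else np.arctan2(vx,-vy),"res",np.std(res))
k=cv2.inRange(cv2.cvtColor(im,cv2.COLOR_BGR2HSV),(60,60,40),(90,255,200)); k[:, :330]=0;k[:,375:]=0;k[:300]=0;k[350:]=0
c=max(cv2.findContours(k,0,2)[0],key=cv2.contourArea); print("green",cv2.minAreaRect(cast(m,c,12).astype(np.float32)), cv2.boundingRect(c))
for n,p,z in (("holes",[(268,52),(444,88),(374,362)],12),("vialbase",[(243,322)],12),("stop/rail corner",[(366,346)],12),("stop base left",[(334,343)],12),("lip flare tip",[(328,303)],24)): print(n,cast(m,p,z).round(1))
cv2.imwrite("pics/crop1.png",cv2.resize(im[30:380,210:460],None,fx=1.7,fy=1.7,interpolation=cv2.INTER_CUBIC))
E
```

```text
[(array([525.5,  70.3]), array([53.6, 35.4]), -0.474), (array([525.5,  70.2]), array([39.8, 24.3]), -0.475)]
[(array([490.3, -41.8]), array([56. , 35.5]), -0.071), (array([489.7, -43.8]), array([41.2, 24.3]), -0.064)]
rail 624.15247 0.372946 yaw -0.18206806 res 0.6468137026218278
green ((578.055419921875, -148.1039276123047), (45.39677047729492, 29.343708038330078), 79.59535217285156) (335, 309, 32, 36)
holes [[ 494.6  147.6]
 [ 666.1  115.6]
 [ 608.8 -199.2]]
vialbase [[ 454.5 -142.3]]
stop/rail corner [[ 597.6 -174.6]]
stop base left [[ 559.7 -169.7]]
lip flare tip [[ 552.3 -109.1]]
```

View pics/crop1.png

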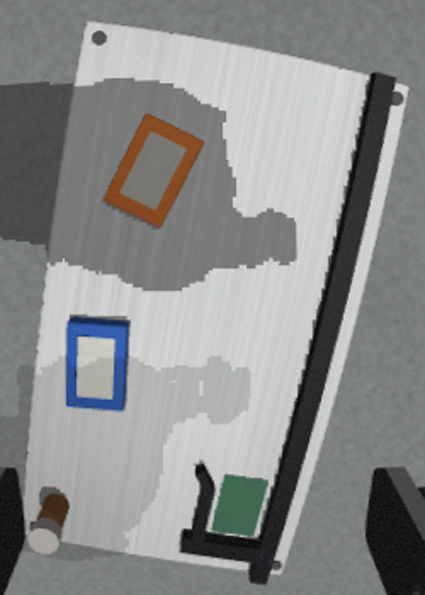

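The numbers agree with what's given. Tile and window sizes fit, and the stage yaw is about -0.182 both from the rail line and from the holes. In the stage frame the orange tile is at about (-40, +89) with relative yaw -0.29, and the blue tile is at (-54, -29). First I push towards the rail with the fingers shut.

```bash
cat >> h.py <<'E'
YAW=-0.182; ex=np.array([np.cos(YAW),np.sin(YAW)]); ey=np.array([-ex[1],ex[0]]); O=543.8*ex+75*ey
def W(x,y,z): return [*(O+x*ex+y*ey),z]
def S(p): d=np.asarray(p)[:2]-O; return np.round([d@ex,d@ey],1)
ROT=[-np.pi,0,np.pi/2+YAW]
def st(n):
    s=bot.get_state(); print(n,"t",round(s["t"],2),"S",S(s["tcp_pos"]),"z",round(s["tcp_pos"][2],1),"F",np.round(s["contact_force"],1))
def report(name):
    m,im=look(name)
    for n,c in (("orange",ORANGE),("blue",BLUE)):
        try: r=tile(m,im,*c); print(n,"stage",S(r[1][0]),"outline",S(r[0][0]),r[0][1],"relyaw",round(r[1][2]-YAW,3),round(r[0][2]-YAW,3))
        except ValueError: print(n,"not seen")
E
python3 - <<'E'
from h import *
bot.grip(0.0)
bot.move_ptp(W(-92,89,90),ROT); st("above")
hit=bot.movel(W(-92,89,15.5),max_speed=80,threshold=6); st(f"down {hit}")
bot.movel(W(5,89,15.5),max_speed=50); st("pushed")
hit=bot.movel(W(26,89,15.5),max_speed=15,threshold=5); st(f"rail {hit}")
bot.dwell(.2); report("a1")
E
```

```text
above t 1.72 S [-90.2  89.1] z 91.0 F [ 0.2 -0.3  0.2]
down False t 2.8 S [-91.6  89.1] z 15.9 F [ 0.4  0.2 -0.2]
pushed t 4.89 S [ 4.9 89. ] z 15.5 F [ 0.   0.4 -0.3]
rail True t 6.0 S [21.5 89.3] z 14.8 F [ 0.3  0.1 -0. ]
orange not seen
blue not seen
```

```bash
python3 - <<'E'
from h import *
st("now")
bot.movel(W(0,89,15.5),max_speed=60)
bot.movel(W(-10,40,170),max_speed=150); bot.dwell(.2); report("a2")
E
```

```text
now t 6.25 S [21.  89.2] z 14.3 F [-0.5 -0.7  0.5]
orange stage [52.2 95.4] outline [51.6 95.4] [54.3 37.1] relyaw 0.036 0.029
blue not seen
```

View pics/a2.png

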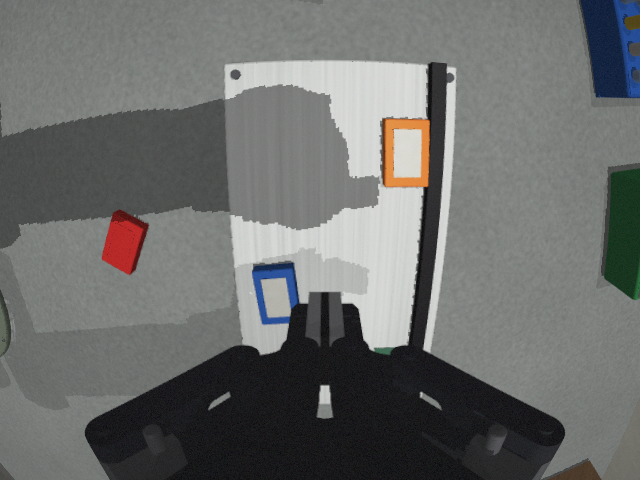

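The orange tile, seen at (406,153), lies flat against the rail at stage (52, 95). Next I slide it along the rail from its +y end, with one check before the pocket.

```bash
python3 - <<'E'
from h import *
bot.movel(W(49.5,148,90),max_speed=150)
hit=bot.movel(W(49.5,148,15.5),max_speed=80,threshold=6); st(f"down {hit}")
if not hit:
    hit=bot.movel(W(51,-5,15.5),max_speed=45,threshold=8); st(f"slid {hit}")
    bot.movel(W(50.5,15,15.5),max_speed=60)
    bot.movel(W(10,30,150),max_speed=150); bot.dwell(.2); report("a3")
E
```

```text
down False t 10.45 S [ 50.  148.2] z 16.1 F [-0.1 -0.2 -0.3]
slid False t 14.0 S [51.  -4.9] z 15.5 F [-0.8 -0.   0.1]
orange stage [ 52.6 -42.7] outline [ 52.2 -39.8] [58.5 37.2] relyaw 0.005 -0.007
blue stage [-54.7 -29.7] outline [-53.3 -27. ] [57.4 37.4] relyaw 0.101 0.101
```

View pics/a3.png

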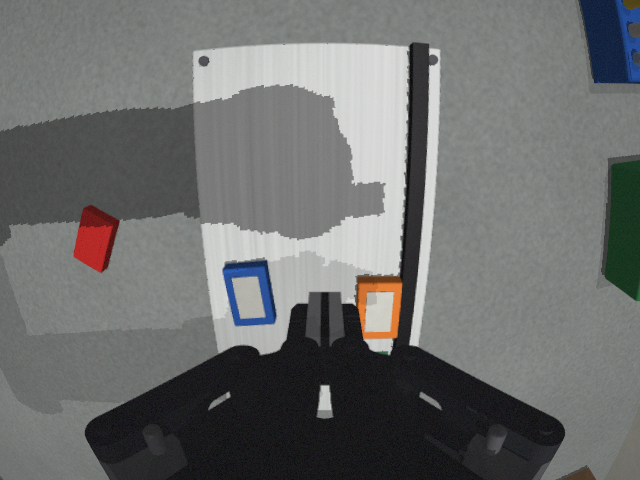

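The tile at (379,308) is square against the rail at y≈-43, and the blue tile hasn't moved. Now into the pocket.

```bash
python3 - <<'E'
from h import *
bot.movel(W(50,15,60),max_speed=150)
bot.movel(W(50,15,15.5),max_speed=80)
hit=bot.movel(W(51,-64,15.5),max_speed=45,threshold=8); st(f"near {hit}")
hit=bot.movel(W(51,-80,15.5),max_speed=12,threshold=5); st(f"stop {hit}")
bot.dwell(.3); st("hold")
bot.movel(W(50,-50,15.5),max_speed=60)
bot.movel(W(30,-60,60),max_speed=100)
bot.move_ptp(W(10,-150,200),ROT); bot.dwell(.3); st("up"); report("a4")
E
```

```text
near False t 19.26 S [ 51.2 -63.9] z 15.6 F [-0.1  0.4 -0.3]
stop True t 20.27 S [ 50.6 -76.3] z 15.1 F [-0.   0.5  0.9]
hold t 20.57 S [ 50.1 -75.8] z 14.7 F [0.  0.6 0.2]
up t 22.81 S [   9.5 -149.1] z 198.6 F [-0.8 -0.5 -0.4]
orange stage [  52.5 -113.3] outline [  52.3 -113.2] [54.5 37. ] relyaw -0.012 -0.006
blue stage [-54.6 -29.3] outline [-53.6 -29.6] [53.9 36.7] relyaw 0.1 0.1
```

View pics/a4.png

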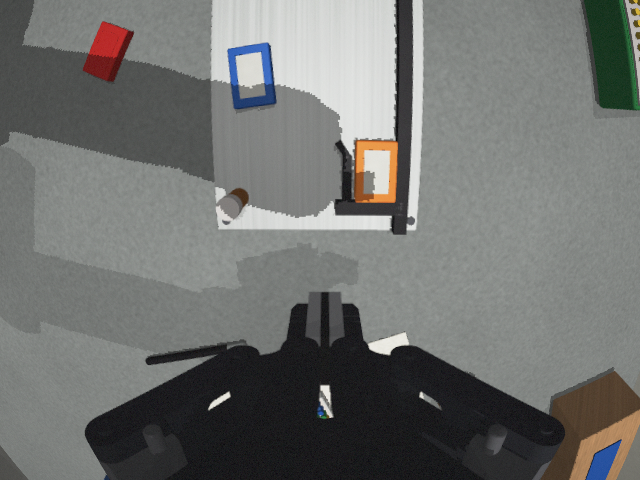

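The tile at (377,171) is seated between the lip, the rail and the end stop with no visible gap. It measures (52.5, -113.3) with yaw about -0.01. The blue tile and the vial are undisturbed, and the hand is clear.

```bash
python3 -c "
from bench import bot
bot.sign_off(); print(bot.get_state()['t'])"
```

```text
the job is handed in; nothing more can be done
the job is handed in; nothing more can be done
```

The orange tile is in the corner pocket, and I've handed the job in. With the fingers shut, I pushed it sideways until it lay flat against the rail. I then slid it along the rail to the end stop, where the force threshold tripped, and took the hand away at about 23 s of the 53 s allowed.

**Orange tile:** the last picture puts it at stage (52.5, -113.3) mm against the nominal (52, -113), with its length within about 0.01 rad of the rail. The end-stop position came from my own measurement, good to about 1–2 mm. The force stop and the picture, which shows no gap at the stop, both agree with it.

**Other things:** the blue tile measured within about 1 mm of where it started. The vial was still standing in the last picture; I didn't re-measure it or the other bench items.

**Failed checks:** the picture taken while still touching the tile at the rail showed neither tile. After I backed off, a second one showed the orange tile flat against the rail at (52, 95). No other check failed or disagreed.

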